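# Caul plates onto their layups

## Robot

A 6-joint arm with a two-finger parallel gripper is mounted at the origin on the work surface. World frame = base frame: x ahead of the robot, y to its left, z up, the work surface at z = 0. Lengths are in mm, angles in rad, forces in N, time in s.
With the tool pointing down it reaches from about 300 to 1000 mm from the base axis. Payload 5.1 kg.
Tool frame: the origin (TCP) lies at the very end of the fingers, on their centre line; the grasp point (between the pads) lies grasp_offset behind it (grasp_offset is the distance from the TCP to the grasp point, in mm); z points along the fingers, y is the line along which they close (so a half turn about z gives the same grasp; the last joint's range is limited). The gripper opens to 95 mm and grips with 3 to 60 N. Pads are 20 mm wide; open, the fingers measure 119 mm over their backs; the gripper's body (75 mm by 180 mm) begins 59 mm behind the grasp point.
Start: joints at [1.065, 0.124, 1.65, -0, 1.367, -0.083], TCP at [266.724, 592.742, 214.656] pointing down, gripper open.
Joint ranges: [-2.61, 2.61], [-1.02, 2.33], [0.03, 2.71], [-1.35, 4.49], [0.32, 2.68], [-2.91, 2.91]. Speed limits (rad/s): [2.57, 2.57, 3.14, 3.14, 3.14, 3.14].

## Interface

Orientations are given as a rotation vector (axis times angle).
In Python, from bench import * gives the robot as it stands.
- The arm moves only by the tool send_rows, never from a script. Its argument "rows" is a list of rows, each an object with "dp": the shift along the tool's x, y, z in m, a list of three; "turn": the turn about the tool's z in rad. In form: [{"dp": [tx, ty, tz], "turn": turn}, ...]. A call has 1 to 5 rows; each row is the pose to reach, as a shift and turn from the pose commanded when the call began, along the tool's axes at that moment; what a row does not reach only later rows make up. A row lasts 1/12 s, in which the tool goes at most 41.7 mm and 7.16 degrees, less where a joint would pass 70% of its speed; a pose out of reach is approached as far as the arm can. A call with a gripper value outside its range is refused whole. "jaw" is the finger opening in m, from 0 to 0.0951, set as the call begins (left out, the last holds). The fingers move at their own pace and stop on an object; the grip force is fixed at half the most. Time passes only in rows, so rows that repeat a pose let the fingers close. It gives the time, the measured TCP pose, the force, the opening and the grip force at its end, in the units of the state.
- sense(): the state, without advancing time (a new reading comes with each control period).
- camera(name): name is "scene" or "top" or "wrist"; returns a dict with "image" (384x512x3 uint8, blue, green, red), "depth" (384x512 float32, mm along the optical axis (not along the pixel's ray), 0 where there is no reading), "camera_matrix" (3x3 intrinsics, pixels), "distortion" ([k1, k2, p1, p2, k3] as OpenCV has them; the pictures are not rectified), "R" (3x3) and "t" (3): a world point X has camera coordinates R X + t. Camera axes: x right, y down, z forward; pixel columns grow to the right and rows downward; lengths in mm; the calibration is good to about 2 mm. A picture is of the moment at which its call begins.
- close_job(): hands the job in; it is judged then, once.
Trained networks look in the newest picture that a camera, given by its name, has taken for a name from the list of things; names that differ only in an ending like _2 or _b are one class to them, and where a whole thing is asked for, a point or a joint stands for the part that bears it (a point fixed in the world has none). Each returns a list of dicts, best first, with "p" (0 to 1); they miss things now and then, are a little off and sometimes report something else, mostly with a low value. They report only what shows in the picture. A call takes as long as a camera call.
- cut_out(camera, thing): "pixels" (384x512 bool, what is visible of it).
- place_of(camera, thing): "location" ([x, y, z] in mm, in the coordinates of the camera as it stood for that picture, good to about 4 mm: a listed point, or the origin of a listed thing).
The state is a dict: "t": time; "joint_pos": joint angles; "dq": joint speeds; "tau": joint torques, N m; "tool_pos": TCP position; "tool_rot": TCP orientation; "contact_force": force on the tool from outside, world axes, zero at the start; "wrist_torque": the same for the moment, N m; "finger_gap": finger opening in mm; "finger_force": force on a finger pad.
Only numpy, scipy, OpenCV 4.12 (cv2) and the standard library are available. Lean on these libraries where they do the work, as an engineer would, in place of code of your own. Each camera call takes 0.05 s, during which the arm holds its last target. There are 200 camera calls.

## Task

The five aluminium caul plates are waiting in two small stacks. Take the stacks apart and lay every plate flat on the mould whose black laminate has the same outline, centred and turned to line up with it, ready for bagging. Let go of them all.

Things in the scene. Friction and masses are not known exactly. Their poses are not given: they have to be found in the camera images.
- plate_long: Loose aluminium caul plate, 20 mm thick, dark grey sides and rim, bright top face: the long rectangular plate, 140 x 60 mm (x long, y short), 0.42 kg nominal. Origin at the centre of its underside, z up through its thickness. Starts on the table, as the foot of one of the two stacks.
- plate_disc: Loose aluminium caul plate, 20 mm thick, dark grey sides and rim, bright top face: the big round plate, 66 mm in diameter, 0.18 kg nominal. Origin at the centre of its underside, z up through its thickness. Starts on the table, as the foot of the other stack.
- plate_oval: Loose aluminium caul plate, 20 mm thick, dark grey sides and rim, bright top face: the oval plate with straight sides and round ends, 60 mm long (x) and 34 mm wide (y), 0.10 kg nominal. Origin at the centre of its underside, z up through its thickness. Starts lying on the long or the round plate, the ring on top of it.
- plate_square: Loose aluminium caul plate, 20 mm thick, dark grey sides and rim, bright top face: the square plate, 44 x 44 mm with sides along x and y, 0.10 kg nominal. Origin at the centre of its underside, z up through its thickness. Starts lying on the long or the round plate, whichever does not carry the oval.
- plate_ring: Loose aluminium caul plate, 20 mm thick, dark grey sides and rim, bright top face: the ring plate, 34 mm outside diameter with a 14 mm hole, 0.04 kg nominal; it lies on top of the oval plate. Origin at the centre of its underside, z up through its thickness. Starts as the third layer.
- mould_long: Fixed low mould: a tan tooling-board block 26 mm high, standing on the table, with a flat black laminate patch 3 mm thick on top whose surface is 29 mm above the block's underside. Patch: rectangle 146 x 66 mm (long along x) on a block 160 x 84 mm, centred. Origin at the centre of the block's underside, z up.
- mould_disc: Fixed low mould: a tan tooling-board block 26 mm high, standing on the table, with a flat black laminate patch 3 mm thick on top whose surface is 29 mm above the block's underside. Patch: disc 72 mm in diameter on a block 84 x 84 mm, centred. Origin at the centre of the block's underside, z up.
- mould_oval: Fixed low mould: a tan tooling-board block 26 mm high, standing on the table, with a flat black laminate patch 3 mm thick on top whose surface is 29 mm above the block's underside. Patch: oval 66 x 40 mm (long along x) with round ends on a block 84 x 84 mm, centred. Origin at the centre of the block's underside, z up.
- mould_square: Fixed low mould: a tan tooling-board block 26 mm high, standing on the table, with a flat black laminate patch 3 mm thick on top whose surface is 29 mm above the block's underside. Patch: square 50 x 50 mm, sides along x and y, on a block 84 x 84 mm, centred. Origin at the centre of the block's underside, z up.
- mould_ring: Fixed low mould: a tan tooling-board block 26 mm high, standing on the table, with a flat black laminate patch 3 mm thick on top whose surface is 29 mm above the block's underside. Patch: disc 40 mm in diameter with a tan spot 13 mm wide in its middle, on a block 84 x 84 mm, centred. Origin at the centre of the block's underside, z up.

How it is judged (in metres and radians):
At the end, for the whole second after the job is handed in: Each plate lies flat (0.08 rad) on its own mould, centres within 10 mm horizontally, underside 25 to 33 mm above the mould's underside; long, oval and square plates match the outline within 0.21 rad (any equivalent way round); all at rest (horizontal distance between plate_long and mould_long below 0.01 m and z of plate_long in the frame of mould_long between 0.025 and 0.033 m and angle between each of plate_long, plate_disc, plate_oval, plate_square, plate_ring's own z axis and vertical below 0.08 rad and linear speed of each of plate_long, plate_disc, plate_oval, plate_square, plate_ring below 0.02 m/s and angular speed of each of plate_long, plate_disc, plate_oval, plate_square, plate_ring below 0.2 rad/s and angle between the x axis of plate_long and the x axis of mould_long, either way round below 0.21 rad and horizontal distance between plate_disc and mould_disc below 0.01 m and z of plate_disc in the frame of mould_disc between 0.025 and 0.033 m and horizontal distance between plate_oval and mould_oval below 0.01 m and z of plate_oval in the frame of mould_oval between 0.025 and 0.033 m and angle between the x axis of plate_oval and the x axis of mould_oval, either way round below 0.21 rad and horizontal distance between plate_square and mould_square below 0.01 m and z of plate_square in the frame of mould_square between 0.025 and 0.033 m and (angle between the x axis of plate_square and the x axis of mould_square, either way round below 0.21 rad or angle between the x axis of plate_square and the y axis of mould_square, either way round below 0.21 rad) and horizontal distance between plate_ring and mould_ring below 0.01 m and z of plate_ring in the frame of mould_ring between 0.025 and 0.033 m); the robot touches nothing.
It also fails if it takes over 128 s, if anything falls off the work surface, if the arm or the gripper's body presses on something with over 40 N, if the wrist force passes 120 N, or if a joint passes its speed limit or range.

## Working session

There is one attempt and no reset: what is moved stays moved. The work goes in short steps, Python scripts to look and compute and a tool call to move; the robot and the scene stay as the last step left them, time stands still between calls to the robot, and variables do not carry over. Pictures are saved under pics/ and viewed, at most 14 in all, crops included, and the job is handed in when it is done.

Besides the shell and the picture viewer there is one more tool, called after ">>>" in YAML: its name, and indented under it one key for each argument. send_rows: Moves the arm, as the interface text tells. Its arguments: {"type":"object","properties":{"rows":{"type":"array"},"jaw":{"type":"number"}},"required":["rows"]}

```bash
mkdir -p pics; ls; cat > h.py <<'E'
from bench import *
import numpy as np, cv2
from scipy.spatial.transform import Rotation as Rn
def world(c,mask=None):
    K=np.array(c["camera_matrix"]);D=np.array(c["distortion"]);d=c["depth"]
    m=(d>0) if mask is None else (mask&(d>0))
    v,u=np.nonzero(m)
    p=cv2.undistortPoints(np.stack([u,v],1).astype(np.float64)[:,None],K,D)[:,0]
    z=d[v,u].astype(float)
    P=np.c_[p*z[:,None],z]
    return (P-np.array(c["t"]))@np.array(c["R"]),v,u
E
python3 - <<'E'
from h import *
s=sense();print({k:np.round(s[k],3) for k in s})
try: print(grasp_offset)
except Exception as e: print(e)
for n in ("top","scene"):
    c=camera(n);cv2.imwrite(f"pics/{n}0.png",c["image"])
    np.savez(f"{n}0.npz",**c)
    for th in ["plate_long","plate_disc","plate_oval","plate_square","plate_ring","mould_long","mould_disc","mould_oval","mould_square","mould_ring"]:
        print(n,th,[(round(float(x["p"]),2),np.round((np.array(x["location"])-c["t"])@np.array(c["R"])).tolist()) for x in place_of(n,th)[:2]])
E
```

```text
pics
{'t': np.float64(0.0), 'joint_pos': array([ 1.065,  0.124,  1.652, -0.   ,  1.367, -0.083]), 'dq': array([-0.   ,  0.001, -0.   ,  0.001,  0.001, -0.001]), 'tau': array([ 1.0000e-03, -4.1763e+01, -3.5992e+01,  7.7000e-02,  5.0000e-02,
       -0.0000e+00]), 'tool_pos': array([266.418, 592.206, 213.43 ]), 'tool_rot': array([-6.590e-01, -3.071e+00,  3.000e-03]), 'contact_force': array([ 0.16 , -0.261,  0.029]), 'wrist_torque': array([-0.024,  0.02 , -0.007]), 'finger_force': np.float64(0.0), 'finger_gap': np.float64(95.128)}
18.8
top plate_long [(0.71, [671.0, -14.0, 1.0])]
top plate_disc [(0.46, [601.0, -226.0, 8.0])]
top plate_oval [(0.62, [602.0, -224.0, 14.0])]
top plate_square [(0.67, [671.0, -12.0, 23.0])]
top plate_ring [(0.46, [601.0, -223.0, 43.0])]
top mould_long [(0.97, [453.0, -109.0, 1.0])]
top mould_disc [(0.66, [485.0, 397.0, -0.0])]
top mould_oval [(0.86, [618.0, 227.0, -2.0]), (0.59, [488.0, 400.0, -0.0])]
top mould_square []
top mould_ring [(0.61, [478.0, -385.0, 2.0])]
scene plate_long [(0.75, [666.0, -13.0, 5.0])]
scene plate_disc [(0.75, [607.0, -224.0, -1.0])]
scene plate_oval [(0.73, [601.0, -221.0, 19.0]), (0.6, [667.0, -13.0, -0.0])]
scene plate_square [(0.82, [666.0, -9.0, 25.0]), (0.53, [602.0, -221.0, 40.0])]
scene plate_ring [(0.58, [603.0, -220.0, 43.0])]
scene mould_long [(0.79, [453.0, -111.0, 1.0])]
scene mould_disc [(0.92, [485.0, 398.0, -2.0])]
scene mould_oval [(0.9, [616.0, 229.0, 2.0])]
scene mould_square [(0.2, [619.0, 223.0, 3.0])]
scene mould_ring []
```

View pics/top0.png

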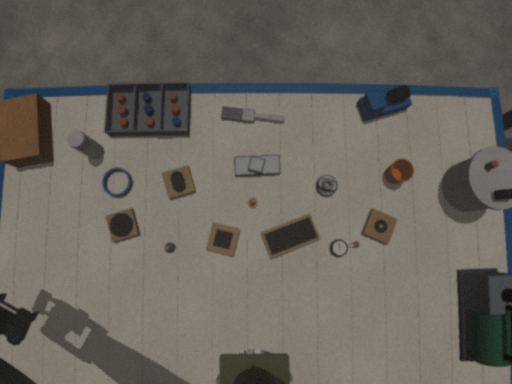

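```bash
cat >> h.py <<'E'
def blobs(c,zlo,zhi,dark=None,step=0.5,minA=150,box=None,roi=None):
    """height slice -> world raster -> blobs: centre, angle (deg), size, area"""
    P,v,u=world(c); g=c["image"][v,u].astype(int).max(1)
    m=(P[:,2]>zlo)&(P[:,2]<zhi)
    if dark is not None: m&=(g<dark)
    if roi is not None: m&=(np.hypot(P[:,0]-roi[0],P[:,1]-roi[1])<roi[2])
    M=np.zeros(c["depth"].shape,np.uint8); M[v[m],u[m]]=255
    M=cv2.morphologyEx(M,cv2.MORPH_OPEN,np.ones((3,3)))
    W=np.zeros(M.shape+(3,)); W[v,u]=P
    n,L,st,_=cv2.connectedComponentsWithStats(M)
    out=[]
    for i in range(1,n):
        if st[i,4]<minA: continue
        p=W[L==i]
        r=cv2.minAreaRect(p[:,:2].astype(np.float32))
        out.append((np.round(p[:,:2].mean(0),1).tolist(),np.round(r[0],1).tolist(),np.round(r[1],1).tolist(),round(r[2],1),round(float(np.median(p[:,2])),1),int(st[i,4])))
    return out
E
python3 - <<'E'
from h import *
c=dict(np.load("top0.npz"))
print("lam");[print(b) for b in blobs(c,20,36,dark=70)]
print("20");[print(b) for b in blobs(c,14,26)]
print("40");[print(b) for b in blobs(c,34,47)]
print("60");[print(b) for b in blobs(c,53,68,minA=60)]
E
```

```text
lam
([615.3, 227.2], [615.7, 227.9], [62.3, 37.8], 19.2, 30.0, 219)
([484.4, 397.7], [483.8, 398.0], [66.6, 70.9], 0.4, 29.7, 425)
([451.3, -109.8], [451.5, -110.6], [64.2, 144.2], 20.6, 30.2, 1034)
([442.1, 90.9], [442.2, 90.8], [47.8, 47.2], 76.0, 30.0, 261)
20
([830.8, 17.8], [829.6, -0.2], [199.2, 44.7], 84.8, 19.1, 549)
([668.9, -57.6], [669.0, -54.4], [61.4, 55.9], 3.4, 21.2, 315)
([662.9, 30.4], [665.1, 23.1], [61.3, 67.5], 4.4, 21.1, 305)
([319.7, -674.7], [301.2, -698.5], [131.3, 80.0], 89.7, 21.1, 245)
([140.8, -651.8], [144.8, -653.8], [41.2, 168.0], 89.8, 20.9, 631)
40
([664.5, -10.4], [664.6, -10.4], [44.0, 44.7], 75.9, 40.8, 208)
60
([600.0, -220.3], [599.5, -220.2], [29.2, 28.5], 44.5, 61.1, 75)
```

The picture shows the robot at the bottom, long+square stack at px (257,166) and disc+oval+ring stack at (327,185). The moulds are oval (180,182), disc (122,225), square (223,239), long (290,236) and ring (380,226). The measured sizes match.

```bash
cat >> h.py <<'E'
def plan(wps, s=None, seg=160., maxturn=25.):
    """wps: (x,y,z,psi deg of closing axis or None). prints the calls (m, rad)"""
    s=s or sense(); p=np.array(s["tool_pos"],float); R=Rn.from_rotvec(s["tool_rot"]); q6=s["joint_pos"][5]
    print("now",np.round(p,1),"psi",round(np.degrees(np.arctan2(*R.as_matrix()[[1,0],1])),1),"tilt",round(np.degrees(np.arccos(-R.as_matrix()[2,2])),2),"q6",round(q6,2))
    for w in wps:
        t=np.array(w[:3],float); cur=np.arctan2(*R.as_matrix()[[1,0],1])
        tot=0 if w[3] is None else -((np.radians(w[3])-cur+np.pi/2)%np.pi-np.pi/2)
        n=max(1,int(np.ceil(np.linalg.norm(t-p)/seg)),int(np.ceil(abs(np.degrees(tot))/maxturn)))
        d=(t-p)/n
        for i in range(n):
            print("  dp",np.round(R.inv().apply(d)/1000,3).tolist(),"turn",round(tot/n,3))
            R=R*Rn.from_rotvec([0,0,tot/n]); p=p+d
        print("  ->",w)
E
python3 - <<'E'
from h import *
c=dict(np.load("top0.npz"))
for d in (80,95,110): print(d,[b for b in blobs(c,20,36,dark=d,roi=(478,-386,60))])
print(blobs(c,20,36,roi=(478,-386,80)))
c=dict(np.load("scene0.npz"))
print("lam");[print(b) for b in blobs(c,20,36,dark=70)]
print("40");[print(b) for b in blobs(c,34,47,minA=60)]
print("60");[print(b) for b in blobs(c,53,68,minA=60,roi=(600,-220,80))]
plan([(600,-220,170,0)])
E
```

```text
80 []
95 [([477.4, -384.9], [477.4, -385.8], [43.7, 42.7], 88.5, 30.0, 176)]
110 [([476.7, -382.8], [477.1, -384.8], [84.3, 83.6], 65.9, 27.6, 732)]
[([477.0, -383.8], [477.8, -385.8], [84.8, 86.0], 65.2, 27.6, 761)]
lam
([488.5, 394.4], [487.0, 396.6], [67.8, 72.9], 32.9, 30.4, 169)
([796.9, 656.3], [792.2, 657.0], [194.7, 16.1], 7.7, 27.9, 246)
([445.4, 89.9], [444.3, 90.9], [51.0, 54.5], 77.1, 30.6, 151)
([619.3, 226.3], [619.6, 228.8], [63.1, 44.3], 7.1, 30.4, 150)
([829.5, 449.5], [835.4, 445.7], [148.0, 59.1], 17.1, 28.3, 223)
([455.5, -115.4], [453.6, -111.9], [70.0, 147.8], 20.3, 30.7, 707)
([830.8, 364.2], [834.7, 365.5], [147.7, 53.4], 20.9, 28.7, 239)
([870.5, 207.2], [866.2, 207.2], [173.6, 67.0], 24.1, 28.3, 293)
([898.7, -397.8], [898.5, -396.8], [4.3, 120.0], 17.1, 28.3, 220)
40
([739.8, 647.7], [738.9, 646.8], [90.9, 16.3], 6.9, 40.1, 93)
([829.7, 661.9], [831.0, 662.4], [84.8, 13.6], 11.3, 41.0, 95)
([850.4, 454.8], [847.9, 454.7], [11.3, 137.5], 89.9, 40.5, 153)
([840.5, 370.8], [843.4, 368.3], [35.7, 149.0], 80.8, 41.5, 200)
([859.2, 285.3], [857.4, 285.7], [11.0, 
[... 224 characters left out ...]
.7, -436.7], [615.5, -437.7], [39.9, 10.8], 80.0, 41.4, 83)
([660.1, -631.5], [659.1, -629.9], [7.3, 53.1], 39.4, 40.5, 104)
([887.9, -364.4], [888.0, -363.9], [3.7, 48.2], 17.3, 41.4, 79)
([677.1, -680.4], [677.3, -680.4], [7.6, 51.3], 2.1, 40.2, 129)
([907.7, -426.9], [907.5, -427.4], [3.8, 75.2], 15.8, 41.7, 146)
60
([604.2, -221.4], [603.3, -221.4], [31.6, 32.9], 84.6, 60.5, 110)
now [266.7 592.7 214.7] psi 65.8 tilt 0.0 q6 -0.08
  dp [-0.106, -0.101, 0.007] turn 0.191
  dp [-0.123, -0.079, 0.007] turn 0.191
  dp [-0.136, -0.054, 0.007] turn 0.191
  dp [-0.144, -0.027, 0.007] turn 0.191
  dp [-0.146, 0.001, 0.007] turn 0.191
  dp [-0.144, 0.029, 0.007] turn 0.191
  -> (600, -220, 170, 0)
```

>>> send_rows:
  rows:
    - {"dp": [-0.106,-0.101,0.007],"turn": 0.191}
    - {"dp": [-0.106,-0.101,0.007],"turn": 0.191}
    - {"dp": [-0.106,-0.101,0.007],"turn": 0.191}
    - {"dp": [-0.106,-0.101,0.007],"turn": 0.191}

```text
t: 1.43
tool_pos: [322.7, 454.1, 207.2]
tool_rot: [0.951, 2.994, -0.002]
contact_force: [0.5, 0.9, 0.1]
finger_gap: 95.1
finger_force: 0.0
```

>>> send_rows:
  rows:
    - {"dp": [-0.123,-0.079,0.007],"turn": 0.191}
    - {"dp": [-0.123,-0.079,0.007],"turn": 0.191}
    - {"dp": [-0.123,-0.079,0.007],"turn": 0.191}
    - {"dp": [-0.123,-0.079,0.007],"turn": 0.191}

```text
t: 1.77
tool_pos: [377.8, 318.5, 200.5]
tool_rot: [1.233, 2.888, -0.001]
contact_force: [-0.1, -0.2, -0.1]
finger_gap: 94.8
finger_force: 0.0
```

>>> send_rows:
  rows:
    - {"dp": [-0.136,-0.054,0.007],"turn": 0.191}
    - {"dp": [-0.136,-0.054,0.007],"turn": 0.191}
    - {"dp": [-0.136,-0.054,0.007],"turn": 0.191}
    - {"dp": [-0.136,-0.054,0.007],"turn": 0.191}

```text
t: 2.1
tool_pos: [433.2, 183.0, 193.7]
tool_rot: [1.503, 2.757, -0.001]
contact_force: [-0.2, 0.4, -0.3]
finger_gap: 94.8
finger_force: 0.0
```

>>> send_rows:
  rows:
    - {"dp": [-0.144,-0.027,0.007],"turn": 0.191}
    - {"dp": [-0.144,-0.027,0.007],"turn": 0.191}
    - {"dp": [-0.144,-0.027,0.007],"turn": 0.191}
    - {"dp": [-0.144,-0.027,0.007],"turn": 0.191}

```text
t: 2.43
tool_pos: [489.0, 47.2, 186.8]
tool_rot: [1.76, 2.601, -0.001]
contact_force: [0.1, -0.3, -0.1]
finger_gap: 94.8
finger_force: 0.0
```

>>> send_rows:
  rows:
    - {"dp": [-0.146,0.001,0.007],"turn": 0.191}
    - {"dp": [-0.146,0.001,0.007],"turn": 0.191}
    - {"dp": [-0.146,0.001,0.007],"turn": 0.191}
    - {"dp": [-0.146,0.001,0.007],"turn": 0.191}

```text
t: 2.77
tool_pos: [544.6, -88.1, 179.7]
tool_rot: [2.0, 2.421, -0.001]
contact_force: [-0.3, 0.1, 0.3]
finger_gap: 95.3
finger_force: 0.0
```

>>> send_rows:
  rows:
    - {"dp": [-0.144,0.029,0.007],"turn": 0.191}
    - {"dp": [-0.144,0.029,0.007],"turn": 0.191}
    - {"dp": [-0.144,0.029,0.007],"turn": 0.191}
    - {"dp": [-0.144,0.029,0.007],"turn": 0.191}
    - {"dp": [-0.144,0.029,0.007],"turn": 0.191}

```text
t: 3.18
tool_pos: [600.5, -224.2, 172.2]
tool_rot: [2.223, 2.218, -0.001]
contact_force: [-0.8, -0.2, 0.4]
finger_gap: 95.2
finger_force: 0.0
```

```bash
python3 - <<'E'
from h import *
c=camera("wrist");np.savez("w1.npz",**c)
cv2.imwrite("pics/w1.png",c["image"])
s=sense();print(s["t"])
print("60");[print(b) for b in blobs(c,53,68,roi=(600,-220,80))]
print("40");[print(b) for b in blobs(c,33,48,roi=(600,-220,80))]
print("20");[print(b) for b in blobs(c,13,27,roi=(600,-220,80))]
plan([(600,-220,120,-25)])
E
```

```text
3.2333
60
([601.1, -219.4], [600.9, -219.9], [32.9, 32.6], 88.2, 60.8, 794)
40
([610.3, -203.5], [610.5, -204.9], [20.6, 34.8], 60.7, 41.1, 407)
([598.4, -244.3], [598.5, -243.7], [17.1, 32.5], 81.0, 41.0, 284)
20
([582.6, -215.7], [583.6, -215.3], [56.5, 18.3], 66.8, 21.0, 423)
([627.1, -228.2], [626.4, -227.6], [59.5, 21.5], 83.9, 21.0, 532)
now [ 599.9 -222.   172.1] psi -0.1 tilt 0.04 q6 -0.44
  dp [0.002, 0.0, 0.052] turn 0.435
  -> (600, -220, 120, -25)
```

View pics/w1.png

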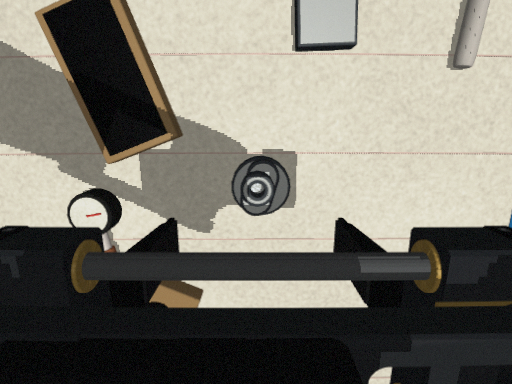

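The wrist view shows the stack at px (260,185), with the gauge at (95,212) clear of it. I'll descend on the ring.

>>> send_rows:
  rows:
    - {"dp": [0.001,0.002,0.06],"turn": 0.31}
    - {"dp": [0.001,0.002,0.06],"turn": 0.31}
    - {"dp": [0.001,0.002,0.06],"turn": 0.31}
    - {"dp": [0.001,0.002,0.06],"turn": 0.31}
  jaw: 0.06

```text
t: 3.57
tool_pos: [600.1, -217.0, 110.4]
tool_rot: [-2.532, -1.852, 0.003]
contact_force: [-0.5, -0.6, -0.1]
finger_gap: 73.6
finger_force: 0.0
```

```bash
python3 - <<'E'
from h import *
plan([(601,-219.7,44,None)])
E
```

```text
now [ 600.1 -217.   110.4] psi -17.6 tilt 0.26 q6 -0.12
  dp [-0.002, 0.002, 0.066] turn 0.0
  -> (601, -219.7, 44, None)
```

>>> send_rows:
  rows:
    - {"dp": [-0.001,0.001,0.03]}
    - {"dp": [-0.001,0.001,0.055]}
    - {"dp": [-0.001,0.001,0.066]}
    - {"dp": [-0.001,0.001,0.066]}

```text
schema error: expected keys dp, turn
```

>>> send_rows:
  rows:
    - {"dp": [0,0,0]}
    - {"dp": [0,0,0]}
    - {"dp": [0,0,0]}
    - {"dp": [0,0,0]}
    - {"dp": [0,0,0]}
  jaw: 0.02

```text
schema error: expected keys dp, turn
```

>>> send_rows:
  rows:
    - {"dp": [0,0,0]}
    - {"dp": [0,0,0]}
    - {"dp": [0,0,0]}

```text
schema error: expected keys dp, turn
```

>>> send_rows:
  rows:
    - {"dp": [-0.001,0.001,0.03],"turn": 0}
    - {"dp": [-0.001,0.001,0.055],"turn": 0}
    - {"dp": [-0.001,0.001,0.066],"turn": 0}
    - {"dp": [-0.001,0.001,0.066],"turn": 0}

```text
t: 3.9
tool_pos: [600.4, -218.6, 44.0]
tool_rot: [-2.53, -1.854, 0.004]
contact_force: [-0.4, 0.4, -0.5]
finger_gap: 60.3
finger_force: 0.0
```

>>> send_rows:
  rows:
    - {"dp": [0,0,0],"turn": 0}
    - {"dp": [0,0,0],"turn": 0}
    - {"dp": [0,0,0],"turn": 0}
    - {"dp": [0,0,0],"turn": 0}
    - {"dp": [0,0,0],"turn": 0}
  jaw: 0.02

```text
t: 4.32
tool_pos: [603.2, -220.6, 48.2]
tool_rot: [2.534, 1.853, 0.002]
contact_force: [-0.5, 0.5, 4.5]
finger_gap: 32.7
finger_force: 30.1
```

>>> send_rows:
  rows:
    - {"dp": [0,0,0],"turn": 0}
    - {"dp": [0,0,0],"turn": 0}
    - {"dp": [0,0,0],"turn": 0}

```text
t: 4.57
tool_pos: [603.2, -220.6, 48.2]
tool_rot: [2.535, 1.853, 0.002]
contact_force: [-1.2, 0.8, 6.6]
finger_gap: 32.4
finger_force: 30.0
```

>>> send_rows:
  rows:
    - {"dp": [0,0,-0.02],"turn": 0}
    - {"dp": [0,0,-0.05],"turn": 0}
    - {"dp": [0,0,-0.09],"turn": 0}
    - {"dp": [0,0,-0.12],"turn": 0}
    - {"dp": [0,0,-0.12],"turn": 0}

```text
t: 4.98
tool_pos: [606.3, -222.1, 175.4]
tool_rot: [2.526, 1.847, 0.01]
contact_force: [1.5, -0.3, 1.0]
finger_gap: 32.7
finger_force: 30.0
```

```bash
python3 - <<'E'
from h import *
c=camera("wrist");cv2.imwrite("pics/w2.png",c["image"])
s=sense();print(s["t"],s["tool_pos"],s["contact_force"],s["finger_gap"],s["finger_force"])
for a,b in ((53,75),(33,48),(13,27)):print(a);[print(b) for b in blobs(c,a,b,roi=(600,-220,80))]
t=camera("top");print([b for b in blobs(t,33,48,roi=(600,-220,80))])
plan([(530,-300,165,-10),(477.3,-385.3,100,-10)])
E
```

```text
5.0333 [ 604.89742355 -221.44379679  171.84639664] [ 0.01810243  0.57699015 -0.58626901] 32.711430860312944 29.99968352727592
53
33
([604.5, -218.7], [604.5, -218.8], [51.3, 33.9], 73.2, 41.1, 1407)
13
([626.5, -227.2], [626.0, -226.0], [60.4, 23.3], 86.0, 21.0, 604)
([582.3, -215.0], [582.5, -213.7], [52.0, 15.3], 65.0, 21.0, 372)
[]
now [ 603.2 -220.7  168.5] psi -17.6 tilt 0.2 q6 -0.13
  dp [-0.098, -0.046, 0.003] turn -0.133
  -> (530, -300, 165, -10)
  dp [-0.093, -0.037, 0.065] turn 0.0
  -> (477.3, -385.3, 100, -10)
```

View pics/w2.png

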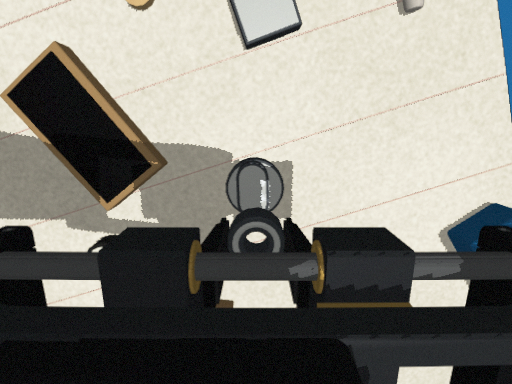

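The ring is held level at px (258,238), and the oval lies on the disc at (255,185). Carrying the ring to its mould.

>>> send_rows:
  rows:
    - {"dp": [-0.098,-0.046,0.003],"turn": -0.133}
    - {"dp": [-0.098,-0.046,0.003],"turn": -0.133}
    - {"dp": [-0.098,-0.046,0.003],"turn": -0.133}
    - {"dp": [-0.098,-0.046,0.003],"turn": -0.133}

```text
t: 5.42
tool_pos: [524.6, -301.8, 160.3]
tool_rot: [-2.408, -2.011, 0.005]
contact_force: [0.4, 0.1, -0.5]
finger_gap: 32.8
finger_force: 30.0
```

>>> send_rows:
  rows:
    - {"dp": [-0.093,-0.037,0.065],"turn": 0}
    - {"dp": [-0.093,-0.037,0.065],"turn": 0}
    - {"dp": [-0.093,-0.037,0.065],"turn": 0}
    - {"dp": [-0.093,-0.037,0.065],"turn": 0}
    - {"dp": [-0.093,-0.037,0.065],"turn": 0}

```text
t: 5.83
tool_pos: [474.0, -383.8, 94.6]
tool_rot: [-2.404, -2.011, 0.0]
contact_force: [-1.6, -0.2, -0.1]
finger_gap: 32.6
finger_force: 30.0
```

```bash
python3 - <<'E'
from h import *
c=camera("wrist");cv2.imwrite("pics/w3.png",c["image"])
s=sense();print(s["t"],s["contact_force"],s["finger_gap"])
for d in (40,60,80):print([b for b in blobs(c,22,36,dark=d,roi=(477,-385,60))])
print([b for b in blobs(c,22,36,roi=(477,-385,80))])
plan([(477.3,-385.3,39,None)])
E
```

```text
5.8833 [-0.49428393  0.66279686  0.85161011] 32.864353034334094
[([480.0, -377.4], [479.9, -378.5], [27.2, 38.8], 69.4, 29.8, 946)]
[([479.9, -377.4], [479.7, -378.5], [27.2, 39.1], 69.4, 29.8, 966)]
[([479.7, -377.4], [479.1, -378.6], [27.8, 39.6], 71.7, 29.8, 1009)]
[([481.0, -368.8], [478.0, -383.0], [80.9, 84.2], 66.0, 27.0, 6378), ([468.0, -410.3], [467.8, -410.3], [9.7, 15.4], 79.2, 26.9, 165)]
now [ 475.4 -383.8   96.4] psi -10.1 tilt 0.23 q6 -0.59
  dp [-0.001, 0.002, 0.057] turn 0.0
  -> (477.3, -385.3, 39, None)
```

View pics/w3.png

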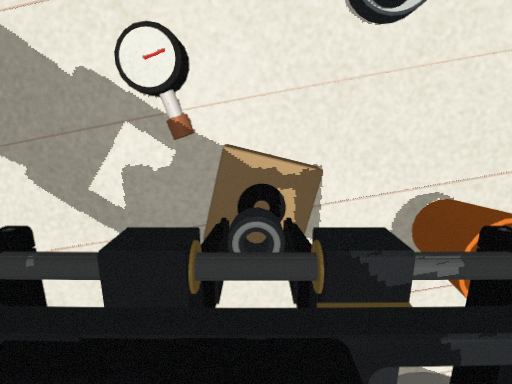

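The mould's dark disc shows at px (262,203), below and ahead of the held ring (258,235). The cup at the right is clear, so I'll lower.

>>> send_rows:
  rows:
    - {"dp": [-0.001,0.002,0.03],"turn": 0}
    - {"dp": [-0.001,0.002,0.05],"turn": 0}
    - {"dp": [-0.001,0.002,0.053],"turn": 0}
    - {"dp": [-0.001,0.002,0.053],"turn": 0}
    - {"dp": [-0.001,0.002,0.053],"turn": 0}

```text
t: 6.3
tool_pos: [479.1, -385.8, 46.8]
tool_rot: [2.405, 2.02, 0.0]
contact_force: [-0.1, -0.8, 0.0]
finger_gap: 32.7
finger_force: 30.0
```

>>> send_rows:
  rows:
    - {"dp": [0,0,0],"turn": 0}
    - {"dp": [0,0,0],"turn": 0}

```text
t: 6.47
tool_pos: [479.2, -386.8, 47.7]
tool_rot: [2.404, 2.017, 0.001]
contact_force: [-0.2, 0.5, -0.7]
finger_gap: 32.4
finger_force: 30.0
```

```bash
python3 - <<'E'
from h import *
plan([(477.3,-385.3,38,None)])
E
```

```text
now [ 479.2 -386.8   47.7] psi -10.0 tilt 0.19 q6 -0.59
  dp [0.001, -0.002, 0.01] turn 0.0
  -> (477.3, -385.3, 38, None)
```

>>> send_rows:
  rows:
    - {"dp": [0.001,-0.002,0.004],"turn": 0}
    - {"dp": [0.001,-0.002,0.007],"turn": 0}
    - {"dp": [0.001,-0.002,0.007],"turn": 0}

```text
t: 6.72
tool_pos: [475.7, -384.5, 38.1]
tool_rot: [-2.407, -2.018, 0.0]
contact_force: [0.6, -0.1, -1.1]
finger_gap: 32.4
finger_force: 30.0
```

>>> send_rows:
  rows:
    - {"dp": [0,0,0.001],"turn": 0}
    - {"dp": [0,0,0.002],"turn": 0}
    - {"dp": [0,0,0.002],"turn": 0}

```text
t: 6.97
tool_pos: [476.2, -385.0, 37.2]
tool_rot: [-2.407, -2.019, 0.0]
contact_force: [-2.6, 1.5, 2.9]
finger_gap: 32.7
finger_force: 30.0
```

>>> send_rows:
  rows:
    - {"dp": [0,0,0],"turn": 0}
    - {"dp": [0,0,0],"turn": 0}
    - {"dp": [0,0,0],"turn": 0}
    - {"dp": [0,0,0],"turn": 0}
  jaw: 0.06

```text
t: 7.3
tool_pos: [476.1, -384.8, 36.4]
tool_rot: [-2.407, -2.019, -0.0]
contact_force: [-0.1, 0.1, -0.1]
finger_gap: 54.0
finger_force: 0.0
```

>>> send_rows:
  rows:
    - {"dp": [0,0,-0.02],"turn": 0}
    - {"dp": [0,0,-0.05],"turn": 0}
    - {"dp": [0,0,-0.1],"turn": 0}
    - {"dp": [0,0,-0.13],"turn": 0}

```text
t: 7.63
tool_pos: [475.6, -384.3, 167.2]
tool_rot: [-2.406, -2.018, 0.0]
contact_force: [1.4, -0.8, 0.0]
finger_gap: 60.2
finger_force: 0.0
```

```bash
python3 - <<'E'
from h import *
c=camera("wrist");t=camera("top")
print([b for b in blobs(c,43,58,roi=(477,-385,80))])
print([b for b in blobs(t,43,58,minA=50,roi=(477,-385,80))])
print([b for b in blobs(t,33,48,roi=(600,-220,80))])
plan([(604,-222,150,-17)])
E
```

```text
[([475.8, -383.9], [475.7, -384.4], [32.7, 33.2], 36.3, 49.8, 751)]
[([476.4, -384.2], [476.3, -384.4], [30.4, 34.6], 0.4, 50.0, 93)]
[([601.6, -222.4], [601.9, -223.0], [56.5, 33.6], 70.6, 41.0, 193)]
now [ 479.7 -388.2  175.8] psi -10.0 tilt 0.86 q6 -0.59
  dp [0.093, 0.047, 0.013] turn 0.061
  dp [0.095, 0.041, 0.013] turn 0.061
  -> (604, -222, 150, -17)
```

>>> send_rows:
  rows:
    - {"dp": [0.093,0.047,0.013],"turn": 0.07}
    - {"dp": [0.093,0.047,0.013],"turn": 0.07}
    - {"dp": [0.093,0.047,0.013],"turn": 0.07}
    - {"dp": [0.093,0.047,0.013],"turn": 0.07}

```text
t: 8.07
tool_pos: [540.1, -297.8, 152.2]
tool_rot: [-2.471, -1.937, -0.001]
contact_force: [-0.9, -0.1, -1.4]
finger_gap: 60.1
finger_force: 0.0
```

>>> send_rows:
  rows:
    - {"dp": [0.095,0.041,0.013],"turn": 0.07}
    - {"dp": [0.095,0.041,0.013],"turn": 0.07}
    - {"dp": [0.095,0.041,0.013],"turn": 0.07}
    - {"dp": [0.095,0.041,0.013],"turn": 0.07}
    - {"dp": [0.095,0.041,0.013],"turn": 0.07}

```text
t: 8.48
tool_pos: [601.4, -218.9, 139.8]
tool_rot: [-2.54, -1.847, 0.002]
contact_force: [0.4, -0.1, 0.5]
finger_gap: 60.1
finger_force: 0.0
```

>>> send_rows:
  rows:
    - {"dp": [0,0,0],"turn": 0}
    - {"dp": [0,0,0],"turn": 0}
    - {"dp": [0,0,0],"turn": 0}

```text
t: 8.73
tool_pos: [600.9, -220.6, 140.9]
tool_rot: [2.544, 1.843, -0.0]
contact_force: [-0.2, 0.1, 0.1]
finger_gap: 60.3
finger_force: 0.0
```

```bash
python3 - <<'E'
from h import *
c=camera("wrist")
print([b for b in blobs(c,33,48,roi=(602,-222,80))])
plan([(602.5,-222,70,-18)])
E
```

```text
[([603.5, -221.8], [603.2, -222.8], [59.9, 33.6], 73.7, 41.1, 1988)]
now [ 601.  -220.4  140.9] psi -18.1 tilt 0.02 q6 -0.12
  dp [-0.001, 0.002, 0.071] turn -0.003
  -> (602.5, -222, 70, -18)
```

>>> send_rows:
  rows:
    - {"dp": [-0.001,0.003,0.04],"turn": -0.03}
    - {"dp": [-0.001,0.003,0.08],"turn": -0.03}
    - {"dp": [-0.001,0.003,0.105],"turn": -0.03}
    - {"dp": [-0.001,0.003,0.114],"turn": -0.03}
    - {"dp": [-0.001,0.003,0.114],"turn": -0.03}

```text
t: 9.2
tool_pos: [601.5, -220.7, 23.4]
tool_rot: [-2.511, -1.879, 0.005]
contact_force: [0.2, -0.4, 0.1]
finger_gap: 60.0
finger_force: 0.0
```

>>> send_rows:
  rows:
    - {"dp": [0,0,0],"turn": 0}
    - {"dp": [0,0,0],"turn": 0}
    - {"dp": [0,0,0],"turn": 0}

```text
t: 9.45
tool_pos: [606.0, -222.1, 29.7]
tool_rot: [2.511, 1.881, 0.004]
contact_force: [-0.0, -0.2, -0.4]
finger_gap: 59.9
finger_force: 0.0
```

>>> send_rows:
  rows:
    - {"dp": [0,0,0],"turn": 0}
    - {"dp": [0,0,0],"turn": 0}
    - {"dp": [0,0,0],"turn": 0}
    - {"dp": [0,0,0],"turn": 0}
    - {"dp": [0,0,0],"turn": 0}
  jaw: 0.02

```text
t: 9.87
tool_pos: [604.2, -221.1, 26.9]
tool_rot: [2.514, 1.883, 0.0]
contact_force: [-0.3, 1.3, 1.9]
finger_gap: 33.3
finger_force: 30.0
```

```bash
python3 - <<'E'
from h import *
s=sense();p=s["tool_pos"]
plan([(*p[:2],160,None),(615.7,227.9,160,-70)])
plan([(*p[:2],160,None),(615.7,227.9,160,109)])
E
```

```text
now [ 604.2 -221.1   26.9] psi -16.3 tilt 0.02 q6 -0.15
  dp [-0.0, 0.0, -0.133] turn 0.0
  -> (np.float64(604.1635968779624), np.float64(-221.13510631836112), 160, None)
  dp [0.145, -0.038, -0.0] turn 0.312
  dp [0.126, -0.081, -0.0] turn 0.312
  dp [0.095, -0.116, -0.0] turn 0.312
  -> (615.7, 227.9, 160, -70)
now [ 604.2 -221.1   26.9] psi -16.3 tilt 0.02 q6 -0.15
  dp [-0.0, 0.0, -0.133] turn 0.0
  -> (np.float64(604.1635968779624), np.float64(-221.13510631836112), 160, None)
  dp [0.145, -0.038, -0.0] turn 0.318
  dp [0.125, -0.082, -0.0] turn 0.318
  dp [0.094, -0.117, -0.0] turn 0.318
  -> (615.7, 227.9, 160, 109)
```

>>> send_rows:
  rows:
    - {"dp": [0,0,-0.02],"turn": 0}
    - {"dp": [0,0,-0.05],"turn": 0}
    - {"dp": [0,0,-0.09],"turn": 0}
    - {"dp": [0,0,-0.13],"turn": 0}

```text
t: 10.2
tool_pos: [602.7, -220.5, 156.1]
tool_rot: [-2.512, -1.881, 0.003]
contact_force: [1.5, -0.8, -0.0]
finger_gap: 33.5
finger_force: 30.0
```

>>> send_rows:
  rows:
    - {"dp": [0.145,-0.038,0],"turn": 0.318}
    - {"dp": [0.145,-0.038,0],"turn": 0.318}
    - {"dp": [0.145,-0.038,0],"turn": 0.318}
    - {"dp": [0.145,-0.038,0],"turn": 0.318}

```text
t: 10.53
tool_pos: [607.9, -68.3, 156.7]
tool_rot: [-2.781, -1.459, -0.001]
contact_force: [0.3, -0.2, 0.6]
finger_gap: 33.4
finger_force: 30.0
```

>>> send_rows:
  rows:
    - {"dp": [0.125,-0.082,0],"turn": 0.318}
    - {"dp": [0.125,-0.082,0],"turn": 0.318}
    - {"dp": [0.125,-0.082,0],"turn": 0.318}
    - {"dp": [0.125,-0.082,0],"turn": 0.318}

```text
t: 10.87
tool_pos: [611.0, 81.4, 156.3]
tool_rot: [-2.977, -1.001, 0.001]
contact_force: [0.3, -0.6, -0.9]
finger_gap: 34.2
finger_force: 30.0
```

>>> send_rows:
  rows:
    - {"dp": [0.094,-0.117,0],"turn": 0.318}
    - {"dp": [0.094,-0.117,0],"turn": 0.318}
    - {"dp": [0.094,-0.117,0],"turn": 0.318}
    - {"dp": [0.094,-0.117,0],"turn": 0.318}

```text
t: 11.2
tool_pos: [615.0, 231.5, 156.2]
tool_rot: [-3.098, -0.517, 0.001]
contact_force: [0.3, 0.0, -1.2]
finger_gap: 34.0
finger_force: 30.0
```

>>> send_rows:
  rows:
    - {"dp": [0,0,0],"turn": 0}
    - {"dp": [0,0,0],"turn": 0}
    - {"dp": [0,0,0],"turn": 0}

```text
t: 11.45
tool_pos: [615.4, 227.8, 156.1]
tool_rot: [3.098, 0.519, -0.002]
contact_force: [-1.0, -0.5, -0.6]
finger_gap: 34.0
finger_force: 30.0
```

```bash
python3 - <<'E'
from h import *
c=camera("wrist");cv2.imwrite("pics/w4.png",c["image"])
print([b for b in blobs(c,22,36,roi=(616,228,70))])
print([b for b in blobs(c,22,36,dark=60,roi=(616,228,60))])
print(sense()["finger_gap"])
plan([(615.7,227.9,60,-71)])
E
```

```text
[([628.8, 234.0], [618.2, 229.8], [80.7, 84.0], 16.7, 27.2, 4487)]
[([629.4, 232.9], [628.9, 233.7], [38.5, 40.4], 20.6, 29.9, 1185)]
33.72204802054943
now [615.6 227.2 156.2] psi -71.0 tilt 0.06 q6 1.51
  dp [0.0, -0.001, 0.096] turn -0.001
  -> (615.7, 227.9, 60, -71)
```

View pics/w4.png

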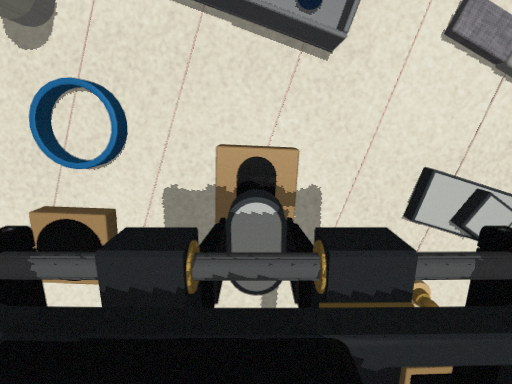

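The held oval (258,240) is lined up with the mould's laminate, which shows at (257,180).

>>> send_rows:
  rows:
    - {"dp": [0.001,-0.002,0.04],"turn": 0.01}
    - {"dp": [0.001,-0.002,0.08],"turn": 0.01}
    - {"dp": [0.001,-0.002,0.105],"turn": 0.01}
    - {"dp": [0.001,-0.002,0.112],"turn": 0.01}
    - {"dp": [0.001,-0.002,0.112],"turn": 0.01}

```text
t: 11.92
tool_pos: [614.0, 228.4, 41.5]
tool_rot: [3.101, 0.5, -0.009]
contact_force: [0.2, -0.2, -0.9]
finger_gap: 33.8
finger_force: 30.0
```

>>> send_rows:
  rows:
    - {"dp": [0,0,0],"turn": 0}
    - {"dp": [0,0,0],"turn": 0}
    - {"dp": [0,0,0],"turn": 0}
    - {"dp": [0,0,0],"turn": 0}

```text
t: 12.25
tool_pos: [617.6, 230.8, 47.2]
tool_rot: [-3.101, -0.503, -0.006]
contact_force: [-0.5, 0.2, -0.3]
finger_gap: 33.9
finger_force: 30.0
```

```bash
python3 - <<'E'
from h import *
plan([(617,228.8,38,-72)])
E
```

```text
now [617.6 230.8  47.2] psi -71.6 tilt 0.23 q6 1.53
  dp [-0.001, 0.002, 0.009] turn 0.008
  -> (617, 228.8, 38, -72)
```

>>> send_rows:
  rows:
    - {"dp": [0,0.001,0.003],"turn": 0}
    - {"dp": [0,0.001,0.005],"turn": 0}
    - {"dp": [0,0.001,0.006],"turn": 0}
    - {"dp": [0,0.001,0.006],"turn": 0}
    - {"dp": [0,0.001,0.006],"turn": 0}

```text
t: 12.67
tool_pos: [616.1, 229.5, 38.3]
tool_rot: [3.101, 0.503, -0.001]
contact_force: [0.5, 0.2, -0.5]
finger_gap: 33.7
finger_force: 30.0
```

>>> send_rows:
  rows:
    - {"dp": [0,0,0.001],"turn": 0}
    - {"dp": [0,0,0.002],"turn": 0}
    - {"dp": [0,0,0.002],"turn": 0}

```text
t: 12.92
tool_pos: [616.2, 229.5, 36.4]
tool_rot: [3.101, 0.503, -0.001]
contact_force: [-0.9, -0.4, -2.0]
finger_gap: 33.7
finger_force: 30.0
```

>>> send_rows:
  rows:
    - {"dp": [0,0,0.001],"turn": 0}
    - {"dp": [0,0,0.001],"turn": 0}

```text
t: 13.08
tool_pos: [616.5, 229.5, 35.9]
tool_rot: [-3.101, -0.503, -0.0]
contact_force: [0.3, 0.0, 1.0]
finger_gap: 33.7
finger_force: 30.0
```

>>> send_rows:
  rows:
    - {"dp": [0,0,0],"turn": 0}
    - {"dp": [0,0,0],"turn": 0}
    - {"dp": [0,0,0],"turn": 0}
    - {"dp": [0,0,0],"turn": 0}
  jaw: 0.06

```text
t: 13.42
tool_pos: [616.4, 229.5, 35.7]
tool_rot: [3.101, 0.503, 0.0]
contact_force: [-0.3, -0.1, 0.8]
finger_gap: 55.2
finger_force: 0.0
```

>>> send_rows:
  rows:
    - {"dp": [0,0,-0.02],"turn": 0}
    - {"dp": [0,0,-0.05],"turn": 0}
    - {"dp": [0,0,-0.1],"turn": 0}
    - {"dp": [0,0,-0.13],"turn": 0}
    - {"dp": [0,0,-0.13],"turn": 0}
  jaw: 0.095

```text
t: 13.83
tool_pos: [621.5, 231.0, 176.7]
tool_rot: [-3.099, -0.503, -0.026]
contact_force: [0.8, 1.1, 2.2]
finger_gap: 87.7
finger_force: 0.0
```

```bash
python3 - <<'E'
from h import *
c=camera("wrist");t=camera("top")
print([b for b in blobs(c,43,58,roi=(617,229,80))])
print([b for b in blobs(t,43,58,minA=50,roi=(617,229,80))])
print([b for b in blobs(t,13,27,roi=(604,-222,80))])
plan([(604,-222,150,-45)])
E
```

```text
[([614.9, 230.0], [613.9, 230.0], [60.4, 33.4], 18.9, 50.1, 1653)]
[([611.7, 223.8], [613.9, 223.2], [60.6, 25.1], 12.2, 49.9, 153)]
[([603.8, -225.0], [604.6, -225.2], [60.1, 63.0], 87.1, 21.2, 337)]
now [618.  229.9 169.1] psi -71.6 tilt 0.34 q6 1.52
  dp [-0.052, 0.141, 0.006] turn -0.155
  dp [-0.073, 0.132, 0.006] turn -0.155
  dp [-0.093, 0.119, 0.006] turn -0.155
  -> (604, -222, 150, -45)
```

>>> send_rows:
  rows:
    - {"dp": [-0.052,0.141,0.006],"turn": -0.155}
    - {"dp": [-0.052,0.141,0.006],"turn": -0.155}
    - {"dp": [-0.052,0.141,0.006],"turn": -0.155}
    - {"dp": [-0.052,0.141,0.006],"turn": -0.155}

```text
t: 14.27
tool_pos: [609.8, 76.3, 156.8]
tool_rot: [3.053, 0.74, -0.007]
contact_force: [1.2, 1.9, 0.0]
finger_gap: 95.1
finger_force: 0.0
```

>>> send_rows:
  rows:
    - {"dp": [-0.073,0.132,0.006],"turn": -0.155}
    - {"dp": [-0.073,0.132,0.006],"turn": -0.155}
    - {"dp": [-0.073,0.132,0.006],"turn": -0.155}
    - {"dp": [-0.073,0.132,0.006],"turn": -0.155}

```text
t: 14.6
tool_pos: [605.5, -74.4, 151.0]
tool_rot: [-2.986, -0.973, 0.006]
contact_force: [0.0, 0.4, 0.3]
finger_gap: 94.8
finger_force: 0.0
```

>>> send_rows:
  rows:
    - {"dp": [-0.093,0.119,0.006],"turn": -0.155}
    - {"dp": [-0.093,0.119,0.006],"turn": -0.155}
    - {"dp": [-0.093,0.119,0.006],"turn": -0.155}
    - {"dp": [-0.093,0.119,0.006],"turn": -0.155}

```text
t: 14.93
tool_pos: [600.7, -225.3, 145.0]
tool_rot: [-2.901, -1.201, 0.005]
contact_force: [0.9, 0.9, 0.3]
finger_gap: 95.0
finger_force: 0.0
```

>>> send_rows:
  rows:
    - {"dp": [0,0,0],"turn": 0}
    - {"dp": [0,0,0],"turn": 0}
    - {"dp": [0,0,0],"turn": 0}
    - {"dp": [0,0,0],"turn": 0}

```text
t: 15.27
tool_pos: [602.2, -221.0, 146.6]
tool_rot: [-2.899, -1.206, 0.002]
contact_force: [0.6, 0.2, -0.8]
finger_gap: 94.9
finger_force: 0.0
```

```bash
python3 - <<'E'
from h import *
c=camera("wrist")
print([b for b in blobs(c,13,27,roi=(604,-225,80))])
plan([(604.3,-225,10,-45)])
E
```

```text
[([605.9, -224.2], [605.4, -224.9], [64.7, 64.8], 45.7, 21.1, 3133)]
now [ 602.4 -220.8  147. ] psi -44.8 tilt 0.07 q6 0.35
  dp [-0.002, 0.004, 0.137] turn 0.003
  -> (604.3, -225, 10, -45)
```

>>> send_rows:
  rows:
    - {"dp": [-0.001,0.005,0.04],"turn": 0}
    - {"dp": [-0.001,0.005,0.08],"turn": 0}
    - {"dp": [-0.001,0.005,0.11],"turn": 0}
    - {"dp": [-0.001,0.005,0.128],"turn": 0}
    - {"dp": [-0.001,0.005,0.137],"turn": 0}

```text
t: 15.73
tool_pos: [603.1, -224.1, 6.6]
tool_rot: [-2.896, -1.205, 0.007]
contact_force: [-0.2, -0.3, 0.7]
finger_gap: 95.1
finger_force: 0.0
```

>>> send_rows:
  rows:
    - {"dp": [0,0,0],"turn": 0}
    - {"dp": [0,0,0],"turn": 0}
    - {"dp": [0,0,0],"turn": 0}
    - {"dp": [0,0,0],"turn": 0}
    - {"dp": [0,0,0],"turn": 0}
  jaw: 0.055

```text
t: 16.15
tool_pos: [606.6, -227.1, 12.7]
tool_rot: [2.9, 1.204, 0.003]
contact_force: [-1.8, 0.9, 1.4]
finger_gap: 66.9
finger_force: 0.8
```

>>> send_rows:
  rows:
    - {"dp": [0,0,0],"turn": 0}
    - {"dp": [0,0,0],"turn": 0}
    - {"dp": [0,0,0],"turn": 0}

```text
t: 16.4
tool_pos: [606.4, -227.0, 12.6]
tool_rot: [2.9, 1.204, 0.003]
contact_force: [-1.2, 2.3, 6.6]
finger_gap: 64.8
finger_force: 30.0
```

```bash
python3 - <<'E'
from h import *
p=sense()["tool_pos"]
plan([(*p[:2],150,None),(484.5,397.7,150,None)])
E
```

```text
now [ 606.4 -227.    12.6] psi -44.9 tilt 0.13 q6 0.34
  dp [0.0, 0.0, -0.137] turn 0.0
  -> (np.float64(606.4172448463034), np.float64(-227.019282465979), 150, None)
  dp [0.089, -0.132, -0.0] turn 0.0
  dp [0.089, -0.132, -0.0] turn 0.0
  dp [0.089, -0.132, -0.0] turn 0.0
  dp [0.089, -0.132, -0.0] turn 0.0
  -> (484.5, 397.7, 150, None)
```

>>> send_rows:
  rows:
    - {"dp": [0,0,-0.02],"turn": 0}
    - {"dp": [0,0,-0.05],"turn": 0}
    - {"dp": [0,0,-0.09],"turn": 0}
    - {"dp": [0,0,-0.125],"turn": 0}
    - {"dp": [0,0,-0.137],"turn": 0}

```text
t: 16.82
tool_pos: [608.2, -228.1, 154.5]
tool_rot: [2.895, 1.201, 0.01]
contact_force: [1.2, -0.2, -0.5]
finger_gap: 65.1
finger_force: 30.0
```

>>> send_rows:
  rows:
    - {"dp": [0.015,-0.023,0],"turn": 0}
    - {"dp": [0.035,-0.053,0],"turn": 0}
    - {"dp": [0.057,-0.085,0],"turn": 0}
    - {"dp": [0.08,-0.118,0],"turn": 0}
    - {"dp": [0.1,-0.15,0],"turn": 0}

```text
t: 17.23
tool_pos: [568.5, -48.3, 146.2]
tool_rot: [-2.901, -1.203, 0.002]
contact_force: [0.4, 1.2, -2.3]
finger_gap: 65.2
finger_force: 30.0
```

>>> send_rows:
  rows:
    - {"dp": [0.022,-0.033,0],"turn": 0}
    - {"dp": [0.044,-0.066,0],"turn": 0}
    - {"dp": [0.066,-0.099,0],"turn": 0}
    - {"dp": [0.088,-0.132,0],"turn": 0}
    - {"dp": [0.11,-0.165,0],"turn": 0}

```text
t: 17.65
tool_pos: [529.2, 145.9, 146.4]
tool_rot: [-2.902, -1.204, 0.002]
contact_force: [1.4, 0.2, -1.8]
finger_gap: 65.4
finger_force: 30.0
```

>>> send_rows:
  rows:
    - {"dp": [0.022,-0.033,0],"turn": 0}
    - {"dp": [0.044,-0.066,0],"turn": 0}
    - {"dp": [0.066,-0.099,0],"turn": 0}
    - {"dp": [0.085,-0.128,0],"turn": 0}
    - {"dp": [0.1,-0.15,0],"turn": 0}

```text
t: 18.07
tool_pos: [493.4, 323.4, 146.2]
tool_rot: [-2.9, -1.207, 0.002]
contact_force: [0.1, -0.0, -1.8]
finger_gap: 65.3
finger_force: 30.0
```

```bash
python3 - <<'E'
from h import *
print(sense()["finger_gap"])
plan([(484.5,397.7,150,None)])
E
```

```text
65.31703575776137
now [493.4 323.4 146.2] psi -44.8 tilt 0.09 q6 1.27
  dp [0.046, -0.059, -0.004] turn 0.0
  -> (484.5, 397.7, 150, None)
```

>>> send_rows:
  rows:
    - {"dp": [0.02,-0.026,0],"turn": 0}
    - {"dp": [0.036,-0.046,0],"turn": 0}
    - {"dp": [0.046,-0.059,0.01],"turn": 0}
    - {"dp": [0.046,-0.059,0.03],"turn": 0}
    - {"dp": [0.046,-0.059,0.04],"turn": 0}

```text
t: 18.48
tool_pos: [484.0, 395.4, 104.3]
tool_rot: [2.9, 1.206, -0.006]
contact_force: [-0.7, 0.2, -2.4]
finger_gap: 65.0
finger_force: 30.0
```

>>> send_rows:
  rows:
    - {"dp": [0,0,0],"turn": 0}
    - {"dp": [0,0,0],"turn": 0}
    - {"dp": [0,0,0],"turn": 0}
    - {"dp": [0,0,0],"turn": 0}
    - {"dp": [0,0,0],"turn": 0}

```text
t: 18.9
tool_pos: [486.6, 395.4, 109.0]
tool_rot: [-2.902, -1.203, -0.003]
contact_force: [0.8, 0.6, -1.9]
finger_gap: 65.0
finger_force: 30.0
```

```bash
python3 - <<'E'
from h import *
c=camera("wrist");cv2.imwrite("pics/w5.png",c["image"])
print([b for b in blobs(c,22,36,roi=(484,398,75))])
print([b for b in blobs(c,22,36,dark=60,roi=(484,398,75))])
print([b for b in blobs(c,105,135)])
plan([(484.5,397.7,43,None)])
E
```

```text
[([500.7, 416.1], [485.8, 399.2], [82.5, 83.9], 17.0, 27.4, 3715)]
[([499.6, 416.3], [498.0, 414.8], [30.7, 71.1], 50.8, 29.9, 1393)]
[([494.0, 403.8], [494.7, 404.2], [42.7, 78.5], 44.8, 117.5, 7251), ([466.1, 375.8], [465.8, 375.1], [7.1, 32.9], 44.6, 117.3, 378)]
now [486.5 395.4 108.9] psi -45.0 tilt 0.11 q6 1.38
  dp [0.0, -0.003, 0.066] turn 0.0
  -> (484.5, 397.7, 43, None)
```

View pics/w5.png

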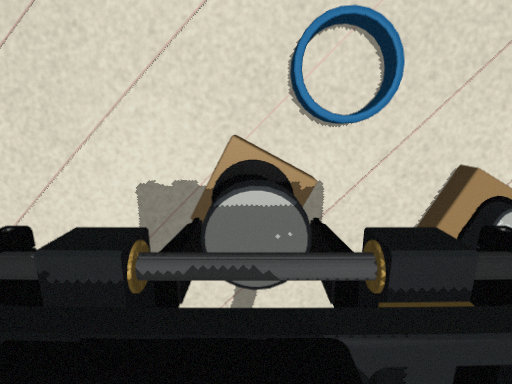

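The held disc (257,240) is level, and the mould's disc patch shows behind it at (253,190).

>>> send_rows:
  rows:
    - {"dp": [0.001,-0.003,0.03],"turn": 0}
    - {"dp": [0.001,-0.003,0.05],"turn": 0}
    - {"dp": [0.001,-0.003,0.058],"turn": 0}
    - {"dp": [0.001,-0.003,0.061],"turn": 0}
    - {"dp": [0.001,-0.003,0.061],"turn": 0}

```text
t: 19.37
tool_pos: [484.2, 398.0, 46.4]
tool_rot: [2.902, 1.204, -0.001]
contact_force: [-0.6, 0.7, -0.9]
finger_gap: 65.0
finger_force: 30.0
```

>>> send_rows:
  rows:
    - {"dp": [0,0,0.001],"turn": 0}
    - {"dp": [0,0,0.002],"turn": 0}
    - {"dp": [0,0,0.003],"turn": 0}
    - {"dp": [0,0,0.004],"turn": 0}
    - {"dp": [0,0,0.004],"turn": 0}

```text
t: 19.78
tool_pos: [484.5, 398.3, 43.0]
tool_rot: [-2.901, -1.204, -0.001]
contact_force: [0.4, 0.1, -1.7]
finger_gap: 64.9
finger_force: 30.0
```

>>> send_rows:
  rows:
    - {"dp": [0,0,0.001],"turn": 0}
    - {"dp": [0,0,0.002],"turn": 0}
    - {"dp": [0,0,0.002],"turn": 0}

```text
t: 20.03
tool_pos: [484.5, 398.4, 41.7]
tool_rot: [-2.902, -1.204, -0.001]
contact_force: [-1.1, -1.5, 3.1]
finger_gap: 64.9
finger_force: 30.0
```

>>> send_rows:
  rows:
    - {"dp": [0,0,0],"turn": 0}
    - {"dp": [0,0,0],"turn": 0}
    - {"dp": [0,0,0],"turn": 0}
    - {"dp": [0,0,0],"turn": 0}
    - {"dp": [0,0,0],"turn": 0}
  jaw: 0.09

```text
t: 20.45
tool_pos: [484.3, 398.1, 40.4]
tool_rot: [2.902, 1.204, -0.0]
contact_force: [0.3, -0.0, 0.2]
finger_gap: 88.5
finger_force: 0.0
```

>>> send_rows:
  rows:
    - {"dp": [0,0,-0.02],"turn": 0}
    - {"dp": [0,0,-0.05],"turn": 0}
    - {"dp": [0,0,-0.09],"turn": 0}
    - {"dp": [0,0,-0.12],"turn": 0}
    - {"dp": [0,0,-0.12],"turn": 0}

```text
t: 20.87
tool_pos: [488.1, 400.9, 169.6]
tool_rot: [-2.899, -1.203, -0.022]
contact_force: [1.0, 1.2, 0.7]
finger_gap: 90.1
finger_force: 0.0
```

```bash
python3 - <<'E'
from h import *
c=camera("wrist");t=camera("top")
print([b for b in blobs(c,43,58,roi=(485,398,80))])
print([b for b in blobs(t,43,58,minA=50,roi=(485,398,80))])
print([b for b in blobs(t,33,48,roi=(665,-10,80))])
plan([(665.5,-10.3,150,-14)])
E
```

```text
[([485.0, 400.1], [484.3, 399.0], [65.5, 63.9], 44.1, 50.1, 3223)]
[([483.8, 397.5], [484.2, 399.0], [62.8, 64.4], 1.2, 50.0, 400)]
[([664.6, -10.5], [664.8, -10.4], [43.6, 44.5], 74.8, 40.9, 209)]
now [485.3 398.9 162.8] psi -44.9 tilt 0.23 q6 1.39
  dp [-0.054, 0.139, 0.004] turn -0.18
  dp [-0.078, 0.127, 0.004] turn -0.18
  dp [-0.1, 0.111, 0.004] turn -0.18
  -> (665.5, -10.3, 150, -14)
```

Disc placed within 1 mm of the mould centre. Next is the square.

>>> send_rows:
  rows:
    - {"dp": [-0.054,0.139,0.004],"turn": -0.18}
    - {"dp": [-0.054,0.139,0.004],"turn": -0.18}
    - {"dp": [-0.054,0.139,0.004],"turn": -0.18}
    - {"dp": [-0.054,0.139,0.004],"turn": -0.18}
  jaw: 0.07

```text
t: 21.3
tool_pos: [544.1, 258.5, 153.7]
tool_rot: [2.782, 1.459, -0.007]
contact_force: [0.5, 0.6, 0.8]
finger_gap: 71.8
finger_force: 0.0
```

>>> send_rows:
  rows:
    - {"dp": [-0.078,0.127,0.004],"turn": -0.18}
    - {"dp": [-0.078,0.127,0.004],"turn": -0.18}
    - {"dp": [-0.078,0.127,0.004],"turn": -0.18}
    - {"dp": [-0.078,0.127,0.004],"turn": -0.18}

```text
t: 21.63
tool_pos: [604.4, 122.0, 149.7]
tool_rot: [-2.64, -1.701, 0.006]
contact_force: [0.2, -0.3, 0.3]
finger_gap: 70.0
finger_force: 0.0
```

>>> send_rows:
  rows:
    - {"dp": [-0.1,0.111,0.004],"turn": -0.18}
    - {"dp": [-0.1,0.111,0.004],"turn": -0.18}
    - {"dp": [-0.1,0.111,0.004],"turn": -0.18}
    - {"dp": [-0.1,0.111,0.004],"turn": -0.18}

```text
t: 21.97
tool_pos: [664.4, -14.9, 145.6]
tool_rot: [-2.476, -1.931, 0.005]
contact_force: [-1.0, 0.8, 0.5]
finger_gap: 69.9
finger_force: 0.0
```

>>> send_rows:
  rows:
    - {"dp": [0,0,0],"turn": 0}
    - {"dp": [0,0,0],"turn": 0}
    - {"dp": [0,0,0],"turn": 0}
    - {"dp": [0,0,0],"turn": 0}

```text
t: 22.3
tool_pos: [663.9, -10.0, 147.4]
tool_rot: [-2.473, -1.935, 0.002]
contact_force: [-0.3, 0.3, 1.3]
finger_gap: 70.0
finger_force: 0.0
```

```bash
python3 - <<'E'
from h import *
c=camera("wrist")
print([b for b in blobs(c,33,48,roi=(665,-10,80))])
print([b for b in blobs(c,13,27,roi=(665,-10,100))])
plan([(665.5,-10.3,28,-14.5)])
E
```

```text
[([666.1, -8.0], [666.3, -9.0], [43.9, 43.7], 75.4, 41.1, 2070)]
[([670.1, -4.9], [668.5, -11.4], [60.1, 139.9], 2.4, 21.1, 5573)]
now [664.1  -9.8 147.9] psi -13.9 tilt 0.08 q6 0.15
  dp [-0.0, 0.002, 0.12] turn 0.011
  -> (665.5, -10.3, 28, -14.5)
```

>>> send_rows:
  rows:
    - {"dp": [0,0.002,0.04],"turn": 0.01}
    - {"dp": [0,0.002,0.08],"turn": 0.01}
    - {"dp": [0,0.002,0.105],"turn": 0.01}
    - {"dp": [0,0.002,0.116],"turn": 0.01}
    - {"dp": [0,0.002,0.12],"turn": 0.01}

```text
t: 22.77
tool_pos: [664.5, -10.5, 25.7]
tool_rot: [-2.481, -1.922, 0.006]
contact_force: [0.2, 0.5, 0.2]
finger_gap: 69.8
finger_force: 0.0
```

>>> send_rows:
  rows:
    - {"dp": [0,0,0],"turn": 0}
    - {"dp": [0,0,0],"turn": 0}
    - {"dp": [0,0,0],"turn": 0}
    - {"dp": [0,0,0],"turn": 0}

```text
t: 23.1
tool_pos: [668.5, -11.9, 31.2]
tool_rot: [2.483, 1.921, 0.005]
contact_force: [0.4, -0.4, -0.9]
finger_gap: 69.7
finger_force: 0.0
```

>>> send_rows:
  rows:
    - {"dp": [0,0,0],"turn": 0}
    - {"dp": [0,0,0],"turn": 0}
    - {"dp": [0,0,0],"turn": 0}
    - {"dp": [0,0,0],"turn": 0}
    - {"dp": [0,0,0],"turn": 0}
  jaw: 0.03

```text
t: 23.52
tool_pos: [666.8, -11.8, 28.7]
tool_rot: [-2.485, -1.922, 0.0]
contact_force: [-0.7, -0.6, 1.4]
finger_gap: 43.6
finger_force: 30.0
```

```bash
python3 - <<'E'
from h import *
p=sense()["tool_pos"]
plan([(*p[:2],130,None),(442.8,90.9,100,-14)])
E
```

```text
now [666.8 -11.8  28.7] psi -14.6 tilt 0.01 q6 0.16
  dp [-0.0, -0.0, -0.101] turn 0.0
  -> (np.float64(666.7648699077632), np.float64(-11.802614767525075), 130, None)
  dp [0.022, -0.121, 0.015] turn -0.005
  dp [0.022, -0.121, 0.015] turn -0.005
  -> (442.8, 90.9, 100, -14)
```

>>> send_rows:
  rows:
    - {"dp": [0,0,-0.02],"turn": 0}
    - {"dp": [0,0,-0.05],"turn": 0}
    - {"dp": [0,0,-0.085],"turn": 0}
    - {"dp": [0,0,-0.1],"turn": 0}

```text
t: 23.85
tool_pos: [668.9, -12.0, 133.4]
tool_rot: [2.482, 1.92, 0.007]
contact_force: [1.2, 0.3, -0.2]
finger_gap: 43.8
finger_force: 30.0
```

>>> send_rows:
  rows:
    - {"dp": [0.005,-0.025,0],"turn": 0}
    - {"dp": [0.01,-0.055,0],"turn": 0}
    - {"dp": [0.016,-0.09,0],"turn": 0}
    - {"dp": [0.022,-0.121,0.005],"turn": 0}
    - {"dp": [0.029,-0.16,0.01],"turn": 0}

```text
t: 24.27
tool_pos: [518.5, 56.6, 118.3]
tool_rot: [2.485, 1.921, 0.001]
contact_force: [-1.0, 0.8, 0.2]
finger_gap: 43.5
finger_force: 30.0
```

>>> send_rows:
  rows:
    - {"dp": [0.006,-0.035,0],"turn": 0}
    - {"dp": [0.012,-0.065,0.01],"turn": 0}
    - {"dp": [0.015,-0.082,0.02],"turn": 0}
    - {"dp": [0.015,-0.082,0.02],"turn": 0}
    - {"dp": [0.015,-0.082,0.02],"turn": 0}

```text
t: 24.68
tool_pos: [442.7, 91.7, 97.8]
tool_rot: [-2.484, -1.923, 0.001]
contact_force: [0.1, 0.6, -1.6]
finger_gap: 43.4
finger_force: 30.0
```

>>> send_rows:
  rows:
    - {"dp": [0,0,0],"turn": 0}
    - {"dp": [0,0,0],"turn": 0}
    - {"dp": [0,0,0],"turn": 0}
    - {"dp": [0,0,0],"turn": 0}

```text
t: 25.02
tool_pos: [444.7, 91.2, 99.2]
tool_rot: [2.485, 1.921, 0.001]
contact_force: [0.7, 1.0, -0.9]
finger_gap: 43.9
finger_force: 30.0
```

```bash
python3 - <<'E'
from h import *
c=camera("wrist");cv2.imwrite("pics/w6.png",c["image"])
print([b for b in blobs(c,22,36,roi=(442,91,75))])
print([b for b in blobs(c,22,36,dark=60,roi=(442,91,75))])
plan([(442,88.8,46,-14)])
E
```

```text
[([447.1, 114.3], [445.7, 105.2], [56.4, 84.3], 76.0, 27.1, 4517)]
[([446.7, 108.9], [446.7, 108.6], [15.5, 49.6], 75.4, 29.8, 1125)]
now [444.4  91.3  99. ] psi -14.6 tilt 0.03 q6 0.34
  dp [-0.003, -0.002, 0.053] turn -0.01
  -> (442, 88.8, 46, -14)
```

View pics/w6.png

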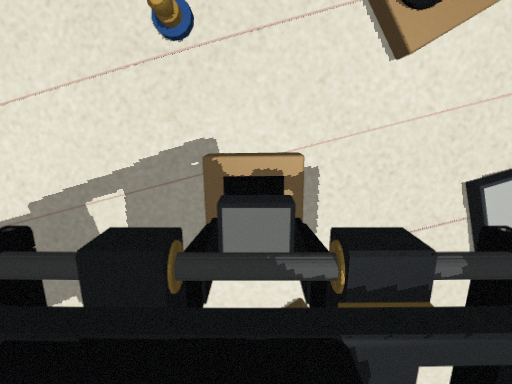

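The square (257,225) is lined up with its mould, whose patch edge shows at (253,185).

>>> send_rows:
  rows:
    - {"dp": [-0.002,-0.002,0.03],"turn": -0.01}
    - {"dp": [-0.002,-0.002,0.045],"turn": -0.01}
    - {"dp": [-0.002,-0.002,0.054],"turn": -0.01}
    - {"dp": [-0.002,-0.002,0.054],"turn": -0.01}
    - {"dp": [-0.002,-0.002,0.054],"turn": -0.01}

```text
t: 25.48
tool_pos: [441.3, 90.1, 44.7]
tool_rot: [-2.475, -1.934, 0.001]
contact_force: [0.5, -0.5, 0.0]
finger_gap: 44.1
finger_force: 30.0
```

>>> send_rows:
  rows:
    - {"dp": [0,0,0.001],"turn": 0}
    - {"dp": [0,0,0.002],"turn": 0}
    - {"dp": [0,0,0.003],"turn": 0}
    - {"dp": [0,0,0.004],"turn": 0}
    - {"dp": [0,0,0.004],"turn": 0}

```text
t: 25.9
tool_pos: [441.3, 90.2, 40.9]
tool_rot: [2.475, 1.935, 0.001]
contact_force: [-0.3, -0.2, -0.6]
finger_gap: 43.5
finger_force: 30.0
```

>>> send_rows:
  rows:
    - {"dp": [0,0,0.001],"turn": 0}
    - {"dp": [0,0,0.002],"turn": 0}
    - {"dp": [0,0,0.003],"turn": 0}
    - {"dp": [0,0,0.003],"turn": 0}

```text
t: 26.23
tool_pos: [441.3, 90.2, 37.7]
tool_rot: [2.475, 1.935, 0.0]
contact_force: [0.5, 0.2, -0.4]
finger_gap: 43.6
finger_force: 30.0
```

>>> send_rows:
  rows:
    - {"dp": [0,0,0.001],"turn": 0}
    - {"dp": [0,0,0.001],"turn": 0}
    - {"dp": [0,0,0.001],"turn": 0}

```text
t: 26.48
tool_pos: [441.3, 90.2, 37.7]
tool_rot: [-2.475, -1.935, 0.001]
contact_force: [-4.2, -0.8, 6.6]
finger_gap: 43.4
finger_force: 30.0
```

>>> send_rows:
  rows:
    - {"dp": [0,0,0],"turn": 0}
    - {"dp": [0,0,0],"turn": 0}
    - {"dp": [0,0,0],"turn": 0}
    - {"dp": [0,0,0],"turn": 0}
    - {"dp": [0,0,0],"turn": 0}
  jaw: 0.07

```text
t: 26.9
tool_pos: [441.1, 90.1, 36.5]
tool_rot: [-2.475, -1.935, 0.0]
contact_force: [1.1, -0.7, -0.2]
finger_gap: 68.2
finger_force: 0.0
```

>>> send_rows:
  rows:
    - {"dp": [0,0,-0.02],"turn": 0}
    - {"dp": [0,0,-0.05],"turn": 0}
    - {"dp": [0,0,-0.09],"turn": 0}
    - {"dp": [0,0,-0.12],"turn": 0}
    - {"dp": [0,0,-0.12],"turn": 0}

```text
t: 27.32
tool_pos: [445.6, 90.6, 164.4]
tool_rot: [2.47, 1.93, 0.017]
contact_force: [0.4, -0.5, 0.5]
finger_gap: 69.9
finger_force: 0.0
```

```bash
python3 - <<'E'
from h import *
c=camera("wrist");t=camera("top")
print([b for b in blobs(c,43,58,roi=(442,91,80))])
print([b for b in blobs(t,43,58,minA=50,roi=(442,91,80))])
print([b for b in blobs(t,13,27,roi=(668,-11,100))])
plan([(668.5,-12,150,2.4)])
E
```

```text
[([441.5, 94.0], [441.1, 92.6], [44.4, 44.1], 76.1, 50.1, 1957)]
[]
[([666.6, -13.6], [667.5, -13.6], [61.5, 138.5], 1.8, 21.0, 880)]
now [442.3  90.2 158.3] psi -14.0 tilt 0.21 q6 0.33
  dp [-0.022, 0.122, 0.005] turn -0.143
  dp [-0.039, 0.118, 0.005] turn -0.143
  -> (668.5, -12, 150, 2.4)
```

The square is on its mould, aligned and within 2 mm. Last is the long plate.

>>> send_rows:
  rows:
    - {"dp": [-0.022,0.122,0.005],"turn": -0.143}
    - {"dp": [-0.022,0.122,0.005],"turn": -0.143}
    - {"dp": [-0.022,0.122,0.005],"turn": -0.143}
    - {"dp": [-0.022,0.122,0.005],"turn": -0.143}
  jaw: 0.09

```text
t: 27.75
tool_pos: [557.1, 36.7, 147.4]
tool_rot: [-2.332, -2.102, 0.006]
contact_force: [-0.7, -0.5, 0.1]
finger_gap: 87.9
finger_force: 0.0
```

>>> send_rows:
  rows:
    - {"dp": [-0.039,0.118,0.005],"turn": -0.143}
    - {"dp": [-0.039,0.118,0.005],"turn": -0.143}
    - {"dp": [-0.039,0.118,0.005],"turn": -0.143}
    - {"dp": [-0.039,0.118,0.005],"turn": -0.143}

```text
t: 28.08
tool_pos: [670.4, -14.2, 141.1]
tool_rot: [-2.175, -2.263, 0.006]
contact_force: [-2.4, -0.2, 0.4]
finger_gap: 89.7
finger_force: 0.0
```

>>> send_rows:
  rows:
    - {"dp": [0,0,0],"turn": 0}
    - {"dp": [0,0,0],"turn": 0}
    - {"dp": [0,0,0],"turn": 0}
    - {"dp": [0,0,0],"turn": 0}

```text
t: 28.42
tool_pos: [666.6, -10.6, 146.9]
tool_rot: [-2.173, -2.268, 0.0]
contact_force: [-0.1, -0.5, -0.6]
finger_gap: 90.0
finger_force: 0.0
```

```bash
python3 - <<'E'
from h import *
c=camera("wrist")
print([b for b in blobs(c,13,27,roi=(668,-12,100))])
plan([(667.8,-12.5,6,2.2)])
E
```

```text
[([668.2, -6.3], [668.4, -10.4], [60.2, 136.9], 2.4, 21.1, 7633)]
now [666.8 -10.6 147.2] psi 2.5 tilt 0.03 q6 -0.14
  dp [-0.002, 0.001, 0.141] turn 0.004
  -> (667.8, -12.5, 6, 2.2)
```

>>> send_rows:
  rows:
    - {"dp": [-0.002,0.001,0.04],"turn": 0}
    - {"dp": [-0.002,0.001,0.08],"turn": 0}
    - {"dp": [-0.002,0.001,0.11],"turn": 0}
    - {"dp": [-0.002,0.001,0.13],"turn": 0}
    - {"dp": [-0.002,0.001,0.139],"turn": 0}

```text
t: 28.88
tool_pos: [665.5, -12.6, 4.0]
tool_rot: [-2.17, -2.265, 0.006]
contact_force: [-0.6, -0.5, -0.1]
finger_gap: 90.0
finger_force: 0.0
```

>>> send_rows:
  rows:
    - {"dp": [0,0,0],"turn": 0}
    - {"dp": [0,0,0],"turn": 0}
    - {"dp": [0,0,0],"turn": 0}
    - {"dp": [0,0,0],"turn": 0}
    - {"dp": [0,0,0],"turn": 0}

```text
t: 29.3
tool_pos: [670.3, -13.4, 10.0]
tool_rot: [2.172, 2.266, 0.004]
contact_force: [0.1, -0.1, 0.1]
finger_gap: 90.0
finger_force: 0.0
```

>>> send_rows:
  rows:
    - {"dp": [0,0,0],"turn": 0}
    - {"dp": [0,0,0],"turn": 0}
    - {"dp": [0,0,0],"turn": 0}
    - {"dp": [0,0,0],"turn": 0}
    - {"dp": [0,0,0],"turn": 0}
  jaw: 0.045

```text
t: 29.72
tool_pos: [668.7, -13.3, 7.6]
tool_rot: [-2.174, -2.267, 0.0]
contact_force: [0.1, 0.1, -0.3]
finger_gap: 61.9
finger_force: 0.0
```

>>> send_rows:
  rows:
    - {"dp": [0,0,0],"turn": 0}
    - {"dp": [0,0,0],"turn": 0}
    - {"dp": [0,0,0],"turn": 0}

```text
t: 29.97
tool_pos: [668.8, -13.3, 7.6]
tool_rot: [2.174, 2.268, 0.0]
contact_force: [0.8, 0.9, 0.3]
finger_gap: 59.9
finger_force: 30.0
```

```bash
python3 - <<'E'
from h import *
p=sense()["tool_pos"]
plan([(*p[:2],120,None),(452,-110.5,110,20.4)],seg=140)
E
```

```text
now [668.8 -13.3   7.6] psi 2.4 tilt 0.0 q6 -0.14
  dp [-0.0, 0.0, -0.112] turn 0.0
  -> (np.float64(668.8476186452106), np.float64(-13.323421454664425), 120, None)
  dp [-0.044, -0.11, 0.005] turn -0.157
  dp [-0.026, -0.116, 0.005] turn -0.157
  -> (452, -110.5, 110, 20.4)
```

>>> send_rows:
  rows:
    - {"dp": [0,0,-0.015],"turn": 0}
    - {"dp": [0,0,-0.04],"turn": 0}
    - {"dp": [0,0,-0.07],"turn": 0}
    - {"dp": [0,0,-0.098],"turn": 0}
    - {"dp": [0,0,-0.112],"turn": 0}

```text
t: 30.38
tool_pos: [670.2, -13.4, 123.9]
tool_rot: [2.172, 2.265, 0.004]
contact_force: [1.0, 0.9, -3.4]
finger_gap: 59.7
finger_force: 30.0
```

>>> send_rows:
  rows:
    - {"dp": [-0.006,-0.015,0],"turn": -0.02}
    - {"dp": [-0.015,-0.037,0],"turn": -0.05}
    - {"dp": [-0.026,-0.065,0],"turn": -0.09}
    - {"dp": [-0.037,-0.093,0],"turn": -0.13}
    - {"dp": [-0.044,-0.11,0.005],"turn": -0.157}

```text
t: 30.8
tool_pos: [558.0, -62.5, 114.3]
tool_rot: [-1.987, -2.431, 0.002]
contact_force: [0.8, 0.3, -4.7]
finger_gap: 59.6
finger_force: 30.0
```

>>> send_rows:
  rows:
    - {"dp": [-0.006,-0.028,0],"turn": -0.04}
    - {"dp": [-0.012,-0.056,0],"turn": -0.08}
    - {"dp": [-0.019,-0.085,0],"turn": -0.12}
    - {"dp": [-0.024,-0.105,0.005],"turn": -0.145}
    - {"dp": [-0.026,-0.116,0.005],"turn": -0.157}

```text
t: 31.22
tool_pos: [448.6, -110.4, 107.7]
tool_rot: [-1.791, -2.576, 0.003]
contact_force: [0.2, 0.3, -4.9]
finger_gap: 59.8
finger_force: 30.0
```

>>> send_rows:
  rows:
    - {"dp": [0,0,0],"turn": 0}
    - {"dp": [0,0,0],"turn": 0}
    - {"dp": [0,0,0],"turn": 0}
    - {"dp": [0,0,0],"turn": 0}
    - {"dp": [0,0,0],"turn": 0}

```text
t: 31.63
tool_pos: [452.9, -110.0, 109.8]
tool_rot: [1.792, 2.58, 0.0]
contact_force: [-0.3, 0.2, -4.3]
finger_gap: 59.3
finger_force: 30.0
```

```bash
python3 - <<'E'
from h import *
c=camera("wrist");cv2.imwrite("pics/w7.png",c["image"])
print([b for b in blobs(c,22,36,roi=(452,-110,100))])
print([b for b in blobs(c,22,36,dark=60,roi=(452,-110,100))])
print([b for b in blobs(c,105,135)],sense()["finger_gap"])
plan([(452,-110.5,45,20.4)])
E
```

```text
[([424.0, -37.8], [423.7, -37.9], [84.1, 5.0], 20.4, 26.7, 710)]
[]
[([440.5, -77.5], [441.2, -78.9], [73.0, 76.7], 20.4, 123.4, 15733), ([463.7, -139.4], [463.6, -139.6], [60.1, 18.7], 20.5, 123.5, 2672)] 59.857229453897524
now [ 452.8 -110.1  109.8] psi 20.4 tilt 0.01 q6 -0.71
  dp [-0.0, -0.001, 0.065] turn 0.001
  -> (452, -110.5, 45, 20.4)
```

View pics/w7.png

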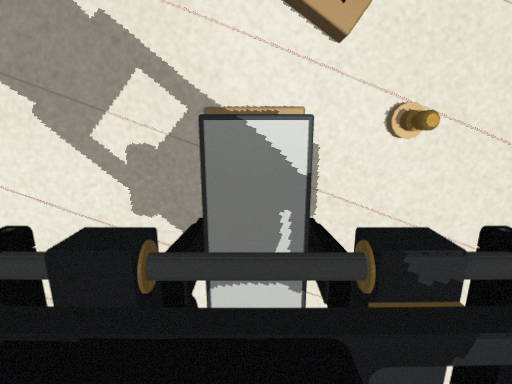

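The long plate (257,210) is level and parallel with its mould, whose edge shows at (255,110).

>>> send_rows:
  rows:
    - {"dp": [-0.001,-0.002,0.03],"turn": 0}
    - {"dp": [-0.001,-0.002,0.05],"turn": 0}
    - {"dp": [-0.001,-0.002,0.063],"turn": 0}
    - {"dp": [-0.001,-0.002,0.066],"turn": 0}
    - {"dp": [-0.001,-0.002,0.066],"turn": 0}

```text
t: 32.1
tool_pos: [450.0, -111.4, 42.5]
tool_rot: [-1.791, -2.578, 0.001]
contact_force: [-0.5, 0.9, -4.3]
finger_gap: 59.5
finger_force: 30.0
```

>>> send_rows:
  rows:
    - {"dp": [0,0,0.001],"turn": 0}
    - {"dp": [0,0,0.002],"turn": 0}
    - {"dp": [0,0,0.003],"turn": 0}
    - {"dp": [0,0,0.004],"turn": 0}
    - {"dp": [0,0,0.004],"turn": 0}

```text
t: 32.52
tool_pos: [451.0, -112.0, 40.1]
tool_rot: [1.793, 2.579, 0.0]
contact_force: [-1.1, 0.3, -5.1]
finger_gap: 59.8
finger_force: 30.0
```

>>> send_rows:
  rows:
    - {"dp": [0,0,0.001],"turn": 0}
    - {"dp": [0,0,0.002],"turn": 0}
    - {"dp": [0,0,0.003],"turn": 0}
    - {"dp": [0,0,0.003],"turn": 0}

```text
t: 32.85
tool_pos: [450.7, -112.0, 36.6]
tool_rot: [-1.793, -2.58, 0.0]
contact_force: [0.2, 0.5, -5.5]
finger_gap: 59.8
finger_force: 30.0
```

>>> send_rows:
  rows:
    - {"dp": [0,0,0.001],"turn": 0}
    - {"dp": [0,0,0.001],"turn": 0}
    - {"dp": [0,0,0.001],"turn": 0}

```text
t: 33.1
tool_pos: [450.7, -112.0, 36.5]
tool_rot: [-1.793, -2.579, 0.0]
contact_force: [-4.9, 2.0, 5.9]
finger_gap: 59.6
finger_force: 30.0
```

>>> send_rows:
  rows:
    - {"dp": [0,0,0],"turn": 0}
    - {"dp": [0,0,0],"turn": 0}
    - {"dp": [0,0,0],"turn": 0}
    - {"dp": [0,0,0],"turn": 0}
    - {"dp": [0,0,0],"turn": 0}
  jaw: 0.085

```text
t: 33.52
tool_pos: [450.9, -112.0, 35.8]
tool_rot: [1.793, 2.579, 0.0]
contact_force: [-0.2, -0.0, -0.1]
finger_gap: 83.7
finger_force: 0.0
```

>>> send_rows:
  rows:
    - {"dp": [0,0,-0.02],"turn": 0}
    - {"dp": [0,0,-0.05],"turn": 0}
    - {"dp": [0,0,-0.09],"turn": 0}
    - {"dp": [0,0,-0.13],"turn": 0}
    - {"dp": [0,0,-0.17],"turn": 0}

```text
t: 33.93
tool_pos: [450.2, -111.8, 207.2]
tool_rot: [-1.793, -2.579, 0.0]
contact_force: [1.5, 0.2, 0.5]
finger_gap: 85.1
finger_force: 0.0
```

>>> send_rows:
  rows:
    - {"dp": [-0.1,0,-0.03],"turn": 0}
    - {"dp": [-0.1,0,-0.03],"turn": 0}
    - {"dp": [-0.1,0,-0.03],"turn": 0}
    - {"dp": [-0.1,0,-0.03],"turn": 0}
    - {"dp": [-0.1,0,-0.03],"turn": 0}

```text
t: 34.35
tool_pos: [485.7, -206.4, 235.7]
tool_rot: [-1.795, -2.578, -0.0]
contact_force: [-0.7, 0.8, 0.2]
finger_gap: 84.5
finger_force: 0.0
```

```bash
python3 - <<'E'
from h import *
for n in ("wrist","top","scene"):
    c=camera(n);cv2.imwrite(f"pics/{n}9.png",c["image"])
    print(n);[print(b) for b in blobs(c,43,58,minA=70) if 400<b[0][0]<650 and abs(b[0][1])<430]
E
```

```text
wrist
([554.0, 1.4], [554.8, 2.0], [15.5, 15.0], 18.7, 47.7, 185)
([448.7, -107.5], [449.5, -110.1], [60.3, 140.0], 20.3, 50.1, 6720)
([475.2, -381.5], [474.8, -382.0], [31.4, 27.0], 21.7, 49.7, 354)
top
([611.9, 228.6], [612.5, 229.1], [59.7, 34.0], 19.2, 49.9, 209)
([483.9, 397.8], [484.0, 399.1], [64.8, 62.3], 89.6, 50.0, 394)
([451.4, -111.6], [451.5, -112.0], [60.3, 140.6], 20.3, 50.4, 984)
([442.5, 91.0], [442.8, 91.1], [44.0, 43.9], 77.5, 50.4, 227)
scene
([488.6, 391.9], [485.3, 394.3], [56.3, 63.2], 49.0, 49.7, 145)
([445.2, 88.7], [441.3, 92.5], [44.3, 52.9], 76.6, 50.6, 132)
([617.7, 226.6], [615.7, 228.2], [60.3, 37.1], 17.3, 50.4, 143)
([455.7, -115.1], [451.1, -111.2], [63.9, 144.4], 20.3, 50.9, 678)
([478.2, -386.3], [477.0, -385.7], [28.8, 35.1], 49.5, 48.6, 100)
```

View pics/top9.png

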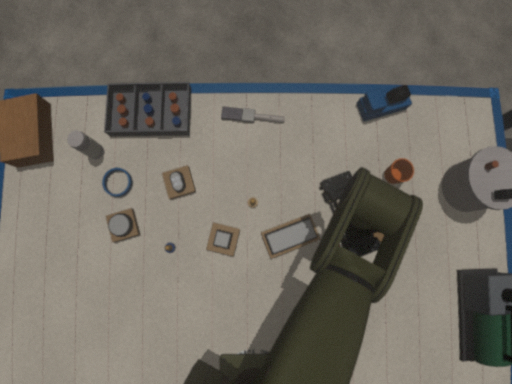

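The top picture shows the oval (179,182), disc (121,225), square (222,239) and long plate (290,236) on their moulds. The ring is hidden under the arm, but the wrist and scene depth confirm it. All five plates are within about 4 mm, so I'm handing in.

```bash
python3 -c "
from bench import *
print(close_job())"
```

```text
the job is handed in; nothing more can be done
None
```

All five plates are laid flat on their matching moulds and released, each measured within about 4 mm of centre and in line with its outline; the job is handed in after about 35 s of robot time, and its verdict was not shown.

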